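Clamp an offcut in the drilling jig with its wing nut

ROBOT

A 7-joint arm with a two-finger parallel gripper is mounted at the origin on a cart in front of the work surface, level with it; the furniture and walls round the work are solid. World frame = base frame: x ahead of the robot, y to its left, z up, the work surface at z = 0. Lengths are in mm, angles in rad, forces in N, time in s.
With the tool pointing down it reaches from about 425 to 1025 mm from the base axis. Payload 9.4 kg.
Tool frame: the origin (TCP) lies between the finger pads; the fingertips stand 14 mm ahead of it and the grasp point (between the pads) lies 5 mm behind it; z points along the fingers, y is the line along which they close (so a half turn about z gives the same grasp; the last joint's range is limited). The gripper opens to 93 mm and grips with 3 to 60 N. Pads are 15 mm wide; open, the fingers measure 128 mm over their backs; the gripper's body (75 mm by 188 mm) begins 65 mm behind the grasp point.
Start: joints at [1.246, 0.599, -0.003, 1.599, 0.002, 0.943, -0.08], TCP at [177.812, -702.856, 232.618] pointing down, gripper open.
Joint ranges: [-2.57, 2.57], [-0.35, 1.97], [-1.29, 1.29], [0.11, 2.56], [-1.05, 4.19], [0.11, 1.86], [-2.63, 2.63]. Speed limits (rad/s): [2.22, 2.22, 3.01, 3.01, 3.14, 3.14, 3.14].

INTERFACE

Orientations are given as a rotation vector (axis times angle).
In Python, from workcell import manip gives the robot as it stands. Calls block until the motion is done:
- manip.move_pose(position, orientation): joint-space move of the TCP to a pose.
- manip.move_linear(position, orientation=None, speed=150, stop_force=None): straight line of the TCP; orientation=None keeps the orientation; speed is the mean speed in mm/s. With stop_force (N) it stops when the force on the tool has changed by that much, and returns True; else False.
- manip.movej(angles): joint-space move.
- manip.gripper_to(opening): finger opening in mm; the grip force is fixed at half the most; returns when the fingers have stopped.
- manip.dwell(seconds).
- manip.inverse_kinematics(position, orientation): joint angles nearest the present ones, or None.
- manip.capture(name): name is "side" or "top"; returns the picture (400x640x3 uint8, blue, green, red); there is no depth.
- manip.camera_info(name): a dict with "fx", "fy", "cx", "cy" (pixels), "k1" (the pictures are not rectified: a ray, as slopes to the right and down, at radius r is drawn at 1 + k1 r^2 times it, then the intrinsics apply), "extrinsics" (4x4, takes a point from world to camera coordinates). Camera axes: x right, y down, z forward; pixel columns grow to the right and rows downward; lengths in mm; the calibration is good to about 2 mm. A picture is of the moment at which its call begins. camera_info takes no time and is no camera call.
A pose or a line that the arm cannot do raises manip.Unreachable and nothing moves.
- manip.hand_in(): hands the job in; it is judged then, once.
Readings, each from a call of its own:
- manip.read_clock(): time.
- manip.read_q(): joint angles.
- manip.read_qd(): joint speeds.
- manip.read_joint_efforts(): joint torques, N m.
- manip.read_tool_pos(): TCP position.
- manip.read_ee_rot(): TCP orientation.
- manip.read_ft_force(): force on the tool from outside, world axes, zero at the start.
- manip.read_torque(): the same for the moment, N m.
- manip.read_opening(): finger opening in mm.
- manip.read_finger_force(): force on a finger pad.
Only numpy, scipy, OpenCV 4.12 (cv2) and the standard library are available. Lean on these libraries where they do the work, as an engineer would, in place of code of your own. Each camera call takes 0.05 s, during which the arm holds its last target. There are 200 camera calls.

TASK

Clamp the wooden offcut in the drilling jig: with a fingertip, push it along between the rails until it sits fully home against the end stop, then run the loose wing nut down clockwise with repeated fingertip strokes on its wings until it is tight and the strap bears on the offcut. Only push: do not lift the offcut or pinch a wing between the fingers, and leave the other things on the bench where they are.

Things in the scene. Friction and masses are not known exactly. Their poses are not given: they have to be found in the camera images.
- jig: Drilling jig fixed to the bench: plywood board 15 mm thick. Origin at bench height under the middle of the offcut's final place; x along the rails to the end stop (roughly to the robot's left), y roughly to the robot. Board: x -150 to +95, y -63 to +113 mm. Rails 10 mm wide, tops 29 mm above the bench, centred at y -57 and +57 mm, from x -140 to +75 mm.
- stop_face (a point): Point on the face of the end stop (a wooden bar, top 51 mm above the bench), mid-channel, at jig x +75, y 0 mm, 38.5 mm above the bench; axes as the jig.
- stud_foot (a point): Foot of the vertical 14 mm steel stud that carries strap and wing nut, on the board's top at jig x +30, y +74 mm (outside the rail, on the robot's side); axes as the jig. A wooden heel block, 34 mm long, top 61 mm above the bench, stands at jig y +94 to +108 mm.
- offcut_mid (a point): Centre of the wooden offcut (150 mm along the jig's x, 98 mm along y, 47 mm high, 0.3 to 0.5 kg) lying on the board between the rails, its top 62 mm above the bench. It starts 35 to 60 mm short of the stop; home, this point is 75 mm from stop_face. It slides with 1 to 5 N of push.
- offcut: The same offcut; origin at the centre of its underside, axes along its 150, 98 and 47 mm sides; x towards the stop.
- strap: Steel hold-down strap, 34 mm wide along the jig's x, 8 mm thick, carried on the stud and lowered by the wing nut (4 mm a turn). Origin on the stud axis at its underside; it reaches 94 mm from the stud over the offcut and 32 mm the other way. At the start its underside is 2 to 5 mm above the offcut's top; tight, it presses on it.
- nut_mid (a point): Centre of the wing nut on the stud axis, at mid height of its wings: two upright round lobes, 28 mm in diameter, 9 mm thick, along this point's +x and -x, centred 29 mm from the axis at this height (reaching 43 mm out, 14 mm up and down). Hub radius 12 to 17 mm; hub and stud end at or below this point's height. The strap's top is 25 mm below it. Tight, it is 95 mm above the bench.
- wing_nut (a joint): Turn of the wing nut in rad: grows clockwise seen from above (tightening), 0 loosest, 9.5 tight, where it stops hard; starts between 2 and 5. nut_mid's x axis points along the jig's x at 0 and is turned clockwise from it by this angle. Friction (0.06 N m, about 2 N at the wings) keeps it where it is left.
- drive_faces: The raised faces, 22 mm across, of both wings that are pushed to tighten: of the wing along nut_mid's +x the face towards its +y, of the other the face towards -y. Origin on the stud axis at the nut's underside.
- back_faces: The opposite raised faces of the two wings. Origin as drive_faces.
- hex_bolt: Hexagon bolt, 62 mm long, lying on the jig's base board beside the near rail; leave alone.
- hex_nut: Hexagon nut, 18x21x10 mm, lying flat on the jig's base board; leave alone.
- tape: Yellow and black tape measure, 47x93x65 mm, standing on the bench left of the jig; leave alone.
- tin: Round screw tin, 62 mm across, 46 mm high, on the bench left of the jig; leave alone.
- relay: Small black relay, 32x29x38 mm, on the bench right of the jig; leave alone.
- fuses: Small flat fuse case, 40x56x18 mm, on the bench right of the jig; leave alone.
- punch: Centre punch, 103 mm long, 10 mm thick, lying on the bench left of the jig; leave alone.

How it is judged:
By the outcome, as a careful person would: the job done as asked, in the order asked, and still so for the second after the job is handed in, with the robot touching nothing.
It also fails if it takes over 67 s, if anything falls off the work surface, if the arm or the gripper's body presses on something with over 40 N, if the wrist force passes 120 N, or if a joint passes its speed limit or range.

## Working session

There is one attempt and no reset: what is moved stays moved. The work goes in short steps, each a Python script; the robot and the scene stay as the last script left them, time stands still between calls to the robot, and variables do not carry over. Pictures are saved under pics/ and viewed, at most 10 in all, crops included, and the job is handed in when it is done.

```bash
ls; mkdir -p pics
python3 - <<'E'
from workcell import manip
import cv2
for n in("side","top"):
    cv2.imwrite(f"pics/{n}0.png",manip.capture(n)); c=manip.camera_info(n); print(n,{k:(v if not hasattr(v,'tolist') else v.round(3).tolist()) for k,v in c.items()})
print(manip.read_clock(),manip.read_ee_rot(),manip.read_tool_pos(),manip.read_opening())
E
```

```text
pics
side {'fx': 429.5300991552233, 'fy': 429.5300991552233, 'cx': 317.0359617654938, 'cy': 196.37651293399912, 'k1': 0.024319193717419765, 'extrinsics': [[1.0, -0.009, 0.002, -466.906], [-0.006, -0.847, -0.531, -0.092], [0.006, 0.531, -0.847, 1191.275], [0.0, 0.0, 0.0, 1.0]]}
top {'fx': 417.0522409264056, 'fy': 417.0522409264056, 'cx': 314.41784296008416, 'cy': 200.0831350943319, 'k1': 0.00013140663336173384, 'extrinsics': [[0.023, -1.0, -0.022, -44.942], [-0.987, -0.019, -0.157, 466.03], [0.156, 0.025, -0.987, 1147.497], [0.0, 0.0, 0.0, 1.0]]}
0.1 [-3.11617706e+00 -3.88179693e-01  4.98806537e-04] [ 177.70638978 -702.45586263  231.86947602] 93.33148131477014
```

View pics/side0.png

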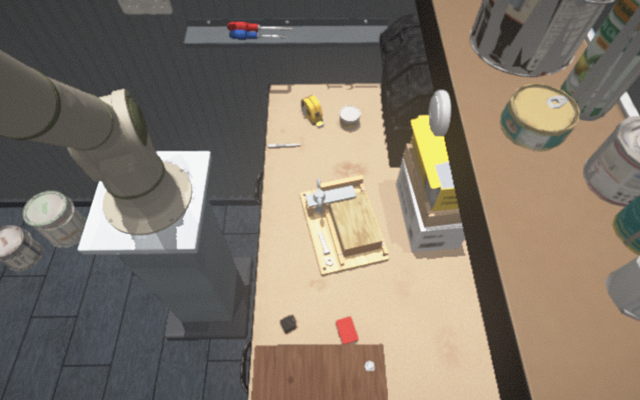

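View pics/top0.png

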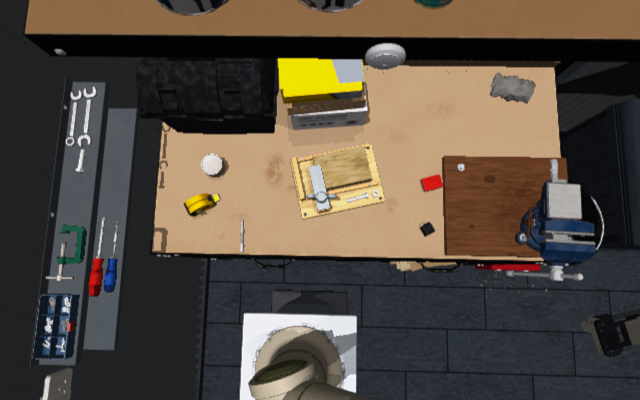

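The side view shows the jig at about px (345,225) and the top view at about (338,180). The strap lies across the offcut at the stop end, and the nut is at about (320,196) in both views. I'll enlarge both regions.

```bash
cat > h.py <<'E'
import numpy as np, cv2
from workcell import manip
def cam(n):
    c=manip.camera_info(n); E=np.array(c["extrinsics"])
    return c,E
def ray(n,uv):
    c,E=cam(n); d=np.array([(uv[0]-c["cx"])/c["fx"],(uv[1]-c["cy"])/c["fy"]]); s=d.copy()
    for _ in range(10): s=d/(1+c["k1"]*(s@s))
    R=E[:3,:3]; return -R.T@E[:3,3], R.T@np.array([s[0],s[1],1])
def onz(n,uv,z):
    o,d=ray(n,uv); return o+d*(z-o[2])/d[2]
def proj(n,p):
    c,E=cam(n); q=E[:3,:3]@np.array(p,float)+E[:3,3]; s=q[:2]/q[2]; s=s*(1+c["k1"]*(s@s))
    return np.array([s[0]*c["fx"]+c["cx"],s[1]*c["fy"]+c["cy"]])
def crop(im,x0,y0,w,h,k): return cv2.resize(im[y0:y0+h,x0:x0+w],None,fx=k,fy=k,interpolation=cv2.INTER_CUBIC)
E
python3 - <<'E'
from h import *
a=crop(cv2.imread("pics/side0.png"),295,168,100,110,5); b=crop(cv2.imread("pics/top0.png"),285,140,100,80,5)
c=np.zeros((550,760,3),np.uint8)
a=crop(cv2.imread("pics/side0.png"),297,172,95,104,4); b=crop(cv2.imread("pics/top0.png"),287,140,100,80,4)
c[:416,:380]=a; c[:320,384:784][:, :376]=b[:,:376]
cv2.imwrite("pics/c0.png",c[:420])
E
```

```text
(no output)
```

View pics/c0.png

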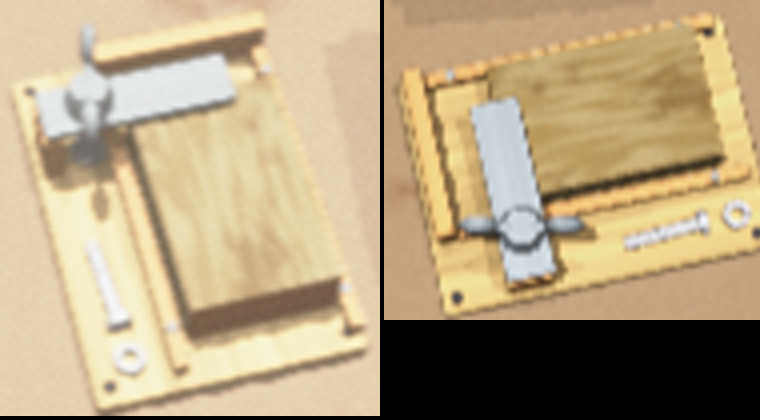

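Run:
```python
from h import *
S=lambda x,y:("side",(297+x/4,172+y/4)); T=lambda x,y:("top",(287+(x-384)/4,140+y/4))
L=[(S(15,88),15,(95,113)),(S(97,410),5,(-150,113)),(S(370,350),8,(-150,-63)),(T(447,314),5,(95,113)),(T(722,15),15,(-150,-63))]
O=[(S(340,278),62,(-75,-49)),(S(190,305),62,(-75,49)),(T(490,65),62,(75,-49)),(T(722,158),62,(-75,49)),(T(690,28),62,(-75,-49))]
def fit(L,n):
    W=np.array([onz(*p,z)[:2] for p,z,_ in L]); J=np.array([j for *_,j in L],float)
    Wc,Jc=W-W.mean(0),J-J.mean(0)
    a=np.arctan2((Jc[:,0]*Wc[:,1]-Jc[:,1]*Wc[:,0]).sum(),(Jc*Wc).sum()); R=np.array([[np.cos(a),-np.sin(a)],[np.sin(a),np.cos(a)]])
    t=W.mean(0)-R@J.mean(0); print(n,t.round(1),a.round(4),"res",(W-J@R.T-t).round(1).tolist()); return R,t
R,t=fit(L,"jig"); Ro,to=fit(O,"off"); print("off in jig",R.T@(to-t))
print("stud",R@[30,74]+t)
for p in (T(521,228),T(460,226),T(585,226),S(90,95),S(87,28),S(95,150)): print(p,onz(*p,99).round(1), "jig",(R.T@(onz(*p,99)[:2]-t)).round(1))
```

```text
jig [550.3 -67.2] 1.803 res [[3.7, -4.2], [0.5, 4.0], [1.7, 1.0], [-1.3, -0.9], [-4.7, 0.0]]
off [ 557.6 -110.1] 1.7922 res [[2.2, -1.2], [5.4, 2.9], [-0.9, -4.0], [-2.2, 0.5], [-4.5, 1.7]]
off in jig [-43.44495043   2.75649025]
stud [471.35482979 -55.06446716]
('top', (321.25, 197.0)) [465.7 -54.8  99. ] jig [31.6 79.4]
('top', (306.0, 196.5)) [466.3 -13.7  99. ] jig [71.4 69.4]
('top', (337.25, 196.5)) [467.9 -97.7  99. ] jig [-10.7  87.2]
('side', (319.5, 195.75)) [472.4 -63.8  99. ] jig [21.2 75. ]
('side', (318.75, 179.0)) [471. -13.  99.] jig [71.  64.6]
('side', (320.75, 209.5)) [ 475.  -103.7   99. ] jig [-18.2  81.7]
```

```bash
cat >> h.py <<'E'
A=1.803; T0=np.array([550.3,-67.2]); RJ=np.array([[np.cos(A),-np.sin(A)],[np.sin(A),np.cos(A)]])
def J(x,y,z): return np.r_[RJ@[x,y]+T0,z]
def down(psi): b=(psi+np.pi/2)/2; return np.pi*np.array([np.cos(b),np.sin(b),0])
E
python3 - <<'E'
from h import *
o=down(A-np.pi)
print(onz("side",(410,245),0),onz("side",(400,190),0))
p=manip.read_tool_pos(); manip.move_linear([p[0],p[1],400],speed=250)
manip.gripper_to(0)
manip.move_pose(J(-165,0,250),o); print(manip.read_q(),manip.read_clock())
manip.move_linear(J(-165,0,42),speed=200)
print(manip.read_tool_pos(),manip.read_ft_force())
hit=manip.move_linear(J(-80,0,42),speed=40,stop_force=15)
p=manip.read_tool_pos(); print(hit,p,"jig",RJ.T@(p[:2]-T0),manip.read_ft_force(),manip.read_clock())
cv2.imwrite("pics/s1.png",manip.capture("side")); cv2.imwrite("pics/t1.png",manip.capture("top"))
c=np.zeros((416,760,3),np.uint8)
c[:416,:380]=crop(cv2.imread("pics/side0.png")*0+cv2.imread("pics/s1.png"),297,172,95,104,4); c[:320,384:]=crop(cv2.imread("pics/t1.png"),287,140,94,80,4)
cv2.imwrite("pics/c1.png",c)
E
```

```text
[ 706.32726145 -153.98486365    0.        ] [699.38696562  15.71195054   0.        ]
[ 0.42925136  0.47502382 -0.21665301  1.79730758  0.12834     0.88259809
 -1.18599513] 4.6667
[ 588.85899489 -228.06107606   42.98727328] [ 1.59953688  0.51266828 -0.11937891]
True [ 571.32526374 -155.0223985    42.15878511] jig [-90.30377823  -0.25106059] [ 0.38901705 -1.48649666  2.05951696] 7.5667
```

View pics/c1.png

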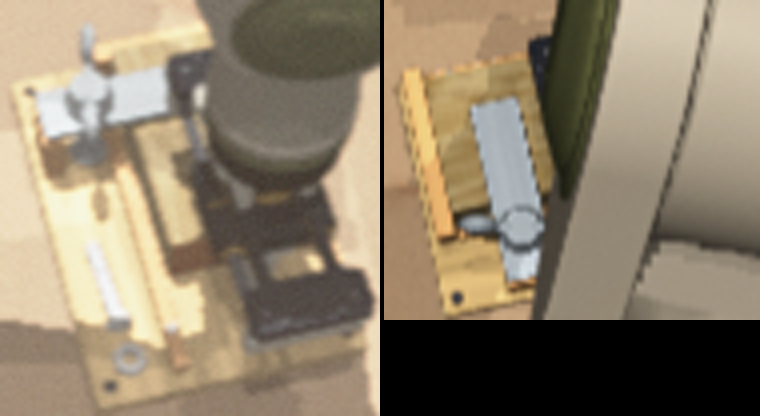

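The arm stopped at jig x -90, against about -92 expected. In the top view the offcut now meets the stop at crop px (430,110). I'll press once more to confirm it is seated, then go to the nut.

Run:
```python
from h import *
hit=manip.move_linear(J(-80,0,42),speed=15,stop_force=25)
p=manip.read_tool_pos(); print(hit,"jig",RJ.T@(p[:2]-T0),manip.read_ft_force())
manip.move_linear(J(-125,0,42),speed=120)
manip.move_linear(J(-125,0,190),speed=250)
# nut: yaw options, axis = mean of the two views
S=np.array([470,-57,0.])
wing=A-3.37
for r in (-60,120,-240): 
    for d in (0,60,-60):
        psi=wing+np.pi/2+np.radians(d)+np.radians(r); q=manip.inverse_kinematics(S+[0,0,170],down(psi)); print(r,d,round(psi,2),None if q is None else np.round(q,2))
cv2.imwrite("pics/s2.png",manip.capture("side")); cv2.imwrite("pics/t2.png",manip.capture("top"))
c=np.zeros((416,760,3),np.uint8)
c[:416,:380]=crop(cv2.imread("pics/s2.png"),297,172,95,104,4); c[:320,384:]=crop(cv2.imread("pics/t2.png"),287,140,94,80,4)
cv2.imwrite("pics/c2.png",c); print(manip.read_clock())
```

```text
True jig [-9.04362823e+01 -8.95779619e-02] [ 0.30170438 -1.91439831  1.36473115]
-60 0 -1.04 [ 0.21  0.41 -0.28  2.21  0.21  0.54 -1.27]
-60 60 0.0 [ 0.42  0.45 -0.56  2.2   0.42  0.6  -0.45]
-60 -60 -2.09 [-0.    0.4   0.    2.23 -0.    0.52 -2.09]
120 0 2.1 [ 0.76  0.62 -1.1   2.18  0.79  0.82  1.24]
120 60 3.15 [-0.62  0.56  0.93  2.26 -0.76  0.67 -2.27]
120 -60 1.05 [ 0.61  0.52 -0.86  2.19  0.63  0.69  0.37]
-240 0 -4.18 [ 0.76  0.62 -1.1   2.18  0.79  0.82  1.24]
-240 60 -3.14 [-0.62  0.56  0.93  2.26 -0.76  0.67 -2.27]
-240 -60 -5.23 [ 0.61  0.52 -0.86  2.19  0.63  0.69  0.37]
9.4667
```

View pics/c2.png

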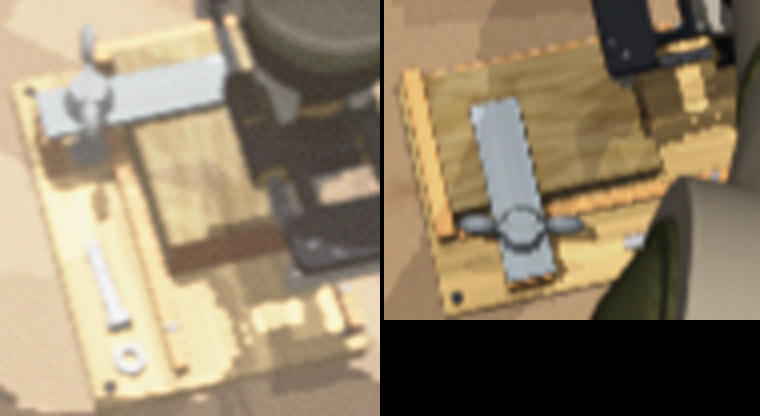

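The offcut is home: the top view shows its left edge against the stop at crop px (430,130). The wings have not moved and are still level at (465..580,226). Next I'll stroke the wings with the opened fingertips, one on each wing's drive face, by turning joint 7.

```bash
cat >> h.py <<'E'
S=np.array([470,-57,0.])
def psi_now():
    v=manip.read_ee_rot(); Rm=cv2.Rodrigues(np.array(v,float))[0]; return np.arctan2(Rm[1,1],Rm[0,1])
def turn(to,step,maxt=None):
    q=np.array(manip.read_q(),float)
    while abs(q[6]-to)>1e-3:
        q[6]+=np.clip(to-q[6],-step,step); manip.movej(q)
        t=np.array(manip.read_torque()); f=np.array(manip.read_ft_force())
        print(round(q[6],2),t.round(2),f.round(1),round(manip.read_clock(),1))
        if maxt and abs(t[2])>maxt: return True
    return False
E
python3 - <<'E'
from h import *
manip.gripper_to(46)
q=np.array(manip.inverse_kinematics(S+[0,0,185],down(-2.09)),float); off=-2.09-q[6]; print(q.round(3),off)
q[6]=2.35-off; manip.movej(q); print(psi_now(),manip.read_tool_pos(),manip.read_opening(),manip.read_clock())
print(manip.move_linear(S+[0,0,113],speed=100,stop_force=8),manip.read_tool_pos(),psi_now(),np.round(manip.read_q(),2),manip.read_torque())
turn(1.2-off,0.4)
cv2.imwrite("pics/s3.png",manip.capture("side")); cv2.imwrite("pics/c3.png",crop(cv2.imread("pics/s3.png"),287,160,95,90,5))
E
```

```text
[-2.000e-03  3.740e-01  4.000e-03  2.211e+00 -3.000e-03  5.570e-01
 -2.086e+00] -0.0035091570210852296
2.3495623598886293 [470.08491162 -57.03212763 185.01651753] 45.89927116211484 13.3917
False [470.1906111  -57.05074847 113.26387655] 2.349914326195298 [ 0.    0.5  -0.    2.27  0.    0.37  2.35] [ 0.11002913 -0.13077459  0.01312626]
1.95 [ 0.1  -0.22  0.01] [-1.1  0.4  0.7] 14.7
1.55 [0.23 0.12 0.03] [-1.3  1.5  0.4] 15.2
1.2 [0.31 0.38 0.09] [-2.4  0.1 -0.4] 15.6
```

View pics/c3.png

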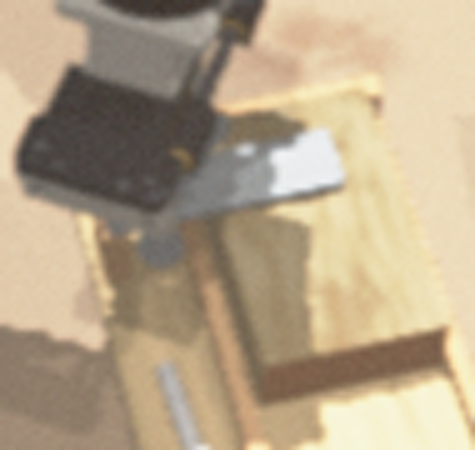

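The gripper hides the nut in the side view, but the torque is about 0.09 N m, which fits steady wing pushing. I'll continue the stroke.

Run:
```python
from h import *
turn(-2.4,0.6)
manip.move_linear(S+[0,0,150],speed=150)
cv2.imwrite("pics/t4.png",manip.capture("top"))
q=np.array(manip.read_q()); q[6]=1.17; manip.movej(q)
s,t=manip.capture("side"),manip.capture("top")
c=np.zeros((416,760,3),np.uint8)
c[:416,:380]=crop(s,297,172,95,104,4); c[:320,384:]=crop(t,287,140,94,80,4)
cv2.imwrite("pics/c4.png",c); print(manip.read_clock())
```

```text
0.61 [ 0.43  0.15 -0.04] [-1.   1.8 -0.2] 16.3
0.01 [ 0.38 -0.15  0.04] [ 0.7  2.2 -0.2] 16.9
-0.59 [ 0.35 -0.38  0.08] [ 1.9  1.6 -0.1] 17.5
-1.19 [ 0.14 -0.37  0.08] [ 0.6  0.7 -0.3] 18.2
-1.79 [0.55 0.28 0.01] [-0.5  1.3 -0.8] 18.8
-2.39 [0.51 0.37 0.09] [-1.   1.9 -0.4] 19.4
-2.4 [0.55 0.39 0.08] [-2.1  1.  -1.3] 19.7
23.2
```

View pics/c4.png

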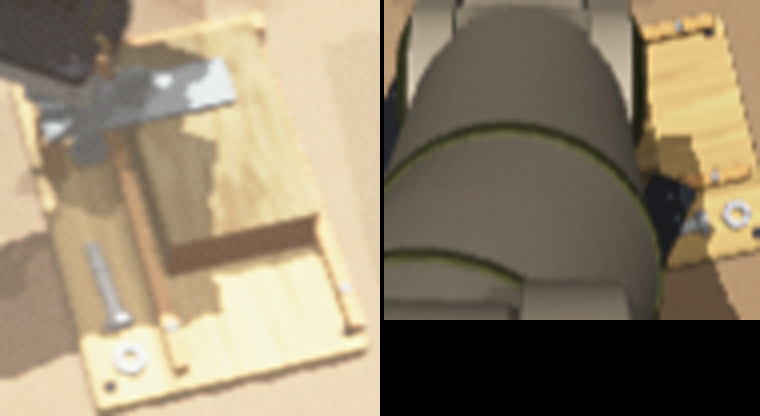

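The nut is mostly hidden, but the visible wing tip at crop px (45,115) fits the expected angle of about 0.37 rad. Now the second stroke, with fine steps near the end.

Run:
```python
from h import *
print(manip.move_linear(S+[0,0,110],speed=80,stop_force=8),manip.read_tool_pos()[2],psi_now())
turn(-0.7,0.5,0.5) or turn(-1.6,0.05,0.6)
print(psi_now(),manip.read_tool_pos(),manip.read_clock())
```

```text
False 110.00053669829195 1.1675257322755528
0.67 [ 0.35 -0.01  0.02] [-0.6  0.7  0. ] 24.4
0.17 [ 0.38 -0.06 -0.  ] [-0.3  2.2 -0.1] 24.9
-0.33 [ 0.36 -0.28  0.06] [-0.3  1.3  0. ] 25.5
-0.7 [ 0.43 -0.48  0.03] [2.1 2.3 1.1] 25.9
-0.74 [ 0.49 -0.55  0.11] [ 3.1  2.7 -0.6] 26.2
-0.79 [ 0.47 -0.59  0.07] [ 2.6  2.1 -0.7] 26.4
-0.84 [ 0.55 -0.59  0.11] [ 2.8  2.6 -0.1] 26.7
-0.89 [ 0.73 -0.89  0.09] [ 4.9  3.6 -0.7] 26.9
-0.94 [ 0.61 -1.03  1.05] [ 5.1  2.2 -0.7] 27.2
-0.9385031316033321 [471.07777191 -56.81162873 110.20189209] 27.1917
```

The nut hit its hard stop at ψ≈-0.93, close to the predicted -1.04, and torque jumped to 1.05 N m. I'll back off, retreat and check.

Run:
```python
from h import *
turn(-0.6,0.4)
manip.move_linear(S+[0,0,220],speed=200)
manip.move_pose([400,-400,300],down(-0.9))
s,t=manip.capture("side"),manip.capture("top")
c=np.zeros((416,760,3),np.uint8)
c[:416,:380]=crop(s,297,172,95,104,4); c[:320,384:]=crop(t,287,140,94,80,4)
cv2.imwrite("pics/c5.png",c); cv2.imwrite("pics/t5.png",t); print(manip.read_clock())
```

```text
-0.6 [-0.04 -0.03  0.08] [ 0.4  0.6 -0.1] 27.6
29.7667
```

View pics/c5.png

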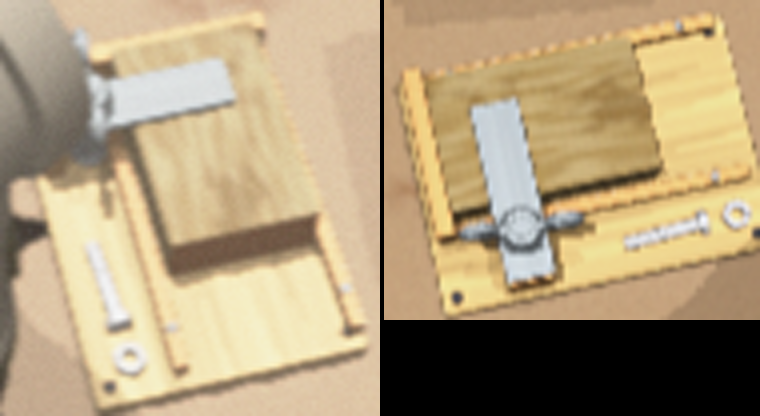

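The offcut is against the stop at crop px (430,130). The wings run from (460,234) to (583,217), which is -1.43 rad against -1.41 expected when tight, and the bolt and nut have not moved.

```bash
python3 -c "
from workcell import manip
print(manip.hand_in())"
```

```text
the job is handed in; nothing more can be done
None
```

The offcut is home against the end stop and the wing nut is tight at its hard stop with the strap down on the offcut; I handed the job in at about 30 s, having seen nothing else on the jig moved.

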